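# Move a display ladder's rung to the next hole and hold the lock pin home

### The job

The pottery stall's display ladder lies flat on the table: lift the steel stop clip off its drilled side rail, against the sprung catch, and put it in the open steel tray. Then pull up the black lock knob, slide the rung one hole along the rail into the hole the clip came out of, and let the pin go fully home there. Finish still gripping the knob with the pin held home, and leave the ceramics, the brush and the jar where they stand.

Things in the scene. Friction and masses are not known exactly. Their poses are not given: they have to be found in the camera images.
- ladder: Flat aluminium display ladder, fixed, 320 mm long (x), 170 mm wide; origin at the centre of its underside, on the table. Side rails 30 mm wide and high at y = +70 and -70 mm; the one at +y has 13 mm holes, 18 mm deep, in its top at x = -90, -40 (lock pin at the start), +10 (clip at the start), +60, +110 mm. Slide towards its +x, roughly away from the robot.
- first_hole (a point): Mouth of the hole that the lock pin sits in at the start (on the rail's top, 30 mm above the table; hidden under the sleeve).
- next_hole (a point): Mouth of the next hole, 50 mm along the ladder's +x, where the clip sits at the start and the lock pin must end. Axes are the ladder's.
- rung_slide (a joint): Travel of the rung slide along the ladder's +x, m: about 0 at the start, 0.050 with the pin over the next hole, range -0.050 to 0.100. Two dark steel sleeves (40 mm long, 42 mm wide, top 39 mm above the table), one on each rail, joined by a round 18 mm rung; friction 1.5 N. Under 2 mm of play when locked.
- plunger (a joint): Lift of the sprung lock plunger on the drilled rail's sleeve, m: 0 is pin fully home in a hole, 0.018 fully up. A spring presses it down with 6 N at 0, 10 N at the top. The round-tipped 10 mm pin goes 12 mm deep: it is clear of the rail above 0.012, and rides on the rail's top there if let go between holes.
- knob: The plunger's black upright cylindrical knob, 24 mm diameter, from 50 to 77 mm above the table when home, over a 10 mm steel collar on the sleeve. It moves with the rung slide and the plunger. Origin on the pin's axis, at table height when home; z up, x along the ladder.
- knob_grip (a point): Point on the knob's axis at which to grip it, 65 mm above the table when home (26 mm above the sleeve's top).
- clip: Loose steel stop clip, about 80 g: cap 24 (along the rail) x 42 x 8 mm, upright tab on it 40 mm high, legs 21 mm down both sides of the rail, a 9 mm peg 10 mm down in the hole. Origin: middle of the cap's underside (30 mm above the table at the start); axes as the ladder's. Sprung balls catch its legs: pull straight up, about 10 N at first; free after 22 mm.
- clip_tab (a point): Point inside the clip's tab (16 mm along the rail, 12 mm across it) at which to grip it across the 12 mm (ladder's y), 33 mm above the clip's origin; the tab's top is 15 mm higher, the cap's top 25 mm lower.
- tray: Open steel tray, 130 mm (x) by 110 mm (y), 35 mm high, walls and floor 4 mm, loose, 0.6 kg; origin at the centre of its underside. It stands on the left or right of the ladder, the planter on the other side.
- planter: Dark rectangular ceramic planter with flowers, 120 by 100 mm, 62 mm high, not part of the job; origin at the centre of its underside.
- bay_pot: Small cream pot, 48 mm diameter, 50 mm high, standing between the ladder's rails beyond the rung; not part of the job. Origin under its centre.
- blue_pot: Blue pot, 60 mm diameter, 65 mm high; not part of the job. Origin under its centre.
- plum_pot: Purple pot, 66 mm diameter, 75 mm high; not part of the job. Origin under its centre.
- brush: Brush, 170 mm long, lying near the robot; not part of the job.
- jar: Clear jar with white lid, 60 mm diameter, 80 mm high, near the robot; not part of the job. Origin under its centre.
Not all that is in view belongs to the job. Of the things that look like the clip, the middle-sized one is meant.

How it is judged:
On the way, in this order (a step that is already met when the one before it is completed fails the run):
1. the stop clip is off the rail and lies released in the tray (x of clip in the frame of tray between -0.057 and 0.057 m and y of clip in the frame of tray between -0.047 and 0.047 m and z of clip in the frame of tray between 0.003 and 0.058 m and contact force between the fingers and clip below 0.1 N and linear speed of clip below 0.05 m/s), for 0.2 s.
2. the lock knob is pulled up until the pin is clear, with the fingers on it (value of joint plunger above 0.0105 m and contact force between the fingers and knob above 1 N), for 0.1 s.
At the end, for the whole second after the job is handed in: The clip lies released in the tray, the rung slide is at 50 mm (3 mm either way), the plunger is home within 3 mm, and the fingers still hold the knob with more than 3 N of contact (all of step 1 and value of joint rung_slide between 0.047 and 0.053 m and value of joint plunger below 0.003 m and contact force between the fingers and knob above 3 N); the arm keeps its last pose, push and grip.
It fails at once if a bystander (ceramics, brush or jar) is moved by more than 25 mm (distance of any of planter, bay_pot, blue_pot, plum_pot, brush, jar from where it was at the start of the episode above 0.025 m).
It also fails if it takes over 54 s, if anything falls off the work surface, if the arm or the gripper's body presses on something with over 40 N, if the wrist force passes 120 N, or if a joint passes its speed limit or range.

### The arm

A 6-joint arm with a two-finger parallel gripper is mounted at the origin on the work surface. World frame = base frame: x ahead of the robot, y to its left, z up, the work surface at z = 0. Lengths are in m, angles in rad, forces in N, time in s.
With the tool pointing down it reaches from about 0.35 to 0.875 m from the base axis. Payload 15.5 kg.
Tool frame: the origin (TCP) lies at the very end of the fingers, on their centre line; the grasp point (between the pads) lies 19 mm behind it; z points along the fingers, x is the direction in which the jaws open and shut, and the axes are right-handed (so a half turn about z gives the same grasp; the last joint's range is limited). The gripper opens to 85 mm and grips with 20 to 120 N. Pads are 22 mm wide; open, the fingers measure 114 mm over their backs; the gripper's body (76 mm by 85 mm) begins 54 mm behind the grasp point. The pads swing forward as they close: fully open they stand 13 mm farther back than shut.
Start: joints at [-1.292, 0.494, 1.345, -0, 1.302, -0.096], TCP at [0.229, -0.582, 0.231] pointing down, gripper open.
Joint ranges: [-2.91, 2.91], [-0.82, 2.16], [0.22, 2.67], [-1.22, 4.37], [0.12, 2.79], [-3.08, 3.08]. Speed limits (rad/s): [1.89, 1.89, 2.57, 3.01, 3.01, 3.01].

### API

Orientations are given as a rotation vector (axis times angle).
In Python, from bench import arm, hand, vision gives the robot as it stands. Calls block until the motion is done:
- arm.move_ptp(position, orientation): joint-space move of the TCP to a pose.
- arm.movel(position, rot=None, velocity=0.15): straight line of the TCP; rot=None keeps the orientation; velocity is the mean speed in m/s.
- arm.set_joints(angles): joint-space move.
- hand.open_jaws() and hand.clamp(effort=None): open the fingers fully, or close them until they stop; effort is the grip in N (None keeps the last).
- arm.hold(seconds).
- arm.solve_ik(position, orientation): joint angles nearest the present ones, or None.
- vision.camera(name): name is "scene" or "top" or "wrist"; returns (picture, depth): 400x640x3 uint8, red, green, blue; 400x640 float32, m along the optical axis (not along the pixel's ray), 0 where there is no reading.
- vision.camera_info(name): a dict with "fovy" (degrees; the focal length in pixels is half the picture's height over the tangent of half this angle, whatever the lens; pixels are square), "cx", "cy" (the principal point, pixels), "dist_coeffs" ([k1, k2, p1, p2, k3] as OpenCV has them; the pictures are not rectified), "T" (4x4, takes a point from camera to world coordinates). Camera axes: x right, y down, z forward; pixel columns grow to the right and rows downward; lengths in m; the calibration is good to about 2 mm. A picture is of the moment at which its call begins: read the wrist's pose just before it. camera_info takes no time and is no camera call; for the wrist camera it gives the pose at the moment of the call.
A pose or a line that the arm cannot do raises arm.MotionError and nothing moves.
- arm.sign_off(): hands the job in, once; it reports no verdict.
Readings, each from a call of its own:
- arm.read_t(): time.
- arm.read_qpos(): joint angles.
- arm.read_joint_velocities(): joint speeds.
- arm.read_tau(): joint torques, N m.
- arm.read_tcp_pos(): TCP position.
- arm.read_tcp_rot(): TCP orientation.
- arm.read_wrist_force(): force on the tool from outside, world axes, zero at the start.
- arm.read_torque(): the same for the moment, N m.
- arm.read_finger_gap(): finger opening in m.
Only numpy, scipy, OpenCV 4.12 (cv2) and the standard library are available. Lean on these libraries where they do the work, as an engineer would, in place of code of your own. Each camera call takes 0.05 s, during which the arm holds its last target.

## Working session

There is one attempt and no reset: what is moved stays moved. The work goes in short steps, each a Python script; the robot and the scene stay as the last script left them, time stands still between calls to the robot, and variables do not carry over. Pictures are saved under pics/ and viewed, and the job is handed in when it is done.

```bash
ls; mkdir -p pics; python3 - <<'E'
from bench import arm,hand,vision
import cv2,numpy as np
for n in ["scene","top","wrist"]:
    i=vision.camera_info(n); p,d=vision.camera(n)
    cv2.imwrite(f"pics/{n}0.png",p[:,:,::-1]); np.savez(f"pics/{n}0.npz",p=p,d=d,T=i["T"])
    print(n,i["fovy"],i["cx"],i["cy"],i["dist_coeffs"],np.round(i["T"],4).tolist(), (d>0).mean())
print(arm.read_t(),arm.read_tcp_pos(),arm.read_tcp_rot(),arm.read_finger_gap())
E
```

```text
pics
scene 46.2144888221147 320.6225156643897 193.17279278435285 [0.00374531 0.         0.         0.         0.        ] [[-0.4808, 0.5659, -0.6698, 1.2251], [0.8767, 0.3199, -0.3591, 0.4156], [0.0111, -0.7599, -0.6499, 0.8057], [0.0, 0.0, 0.0, 1.0]] 0.99483984375
top 43.06111191068101 318.8050674776559 198.07127522598512 [-0.09854513  0.          0.          0.          0.        ] [[0.0243, -0.996, 0.0858, 0.3392], [-0.9996, -0.0231, 0.0148, -0.0115], [-0.0128, -0.0861, -0.9962, 1.5593], [0.0, 0.0, 0.0, 1.0]] 0.9958984375
wrist 66.7524603071046 320.6565266209896 202.54469419565848 [0.0049588 0.        0.        0.        0.       ] [[0.3662, -0.8927, -0.2625, 0.2958], [-0.9305, -0.3514, -0.1032, -0.5555], [-0.0001, 0.2821, -0.9594, 0.3732], [0.0, 0.0, 0.0, 1.0]] 0.99599609375
0.15 [ 0.22876479 -0.5813316   0.23084854] [-2.59599244e+00  1.76824306e+00  1.10565160e-03] 0.08536139633724213
```

View pics/scene0.png

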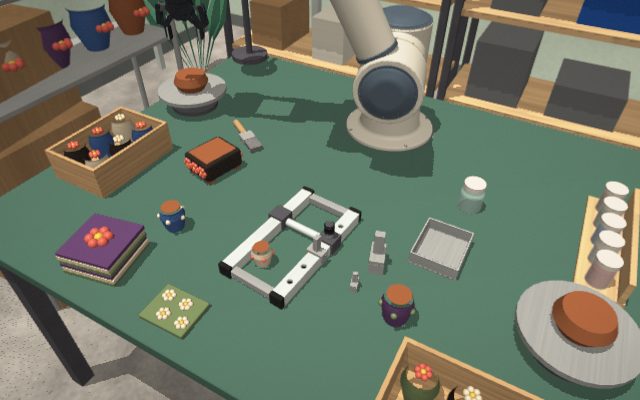

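View pics/top0.png

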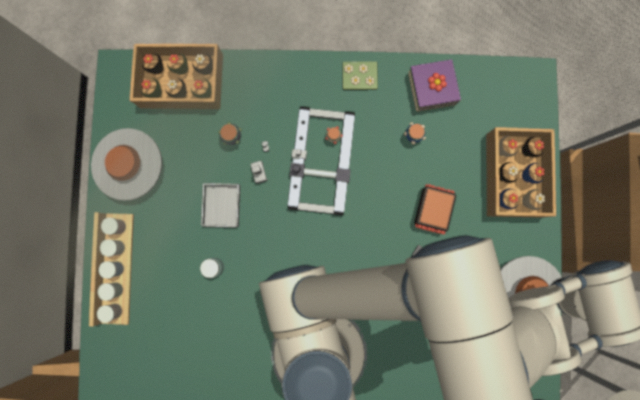

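The scene camera shows the ladder with the clip at (317,242) and the knob at (329,230). The large decoy is at (377,252), the small one at (355,281), and the tray at (441,247). Next I'll get a coarse position from the top view and take a wrist look.

```bash
cat > h.py <<'E'
import numpy as np,cv2
from bench import arm,hand,vision
from scipy.spatial.transform import Rotation as R
def K(n):
    i=vision.camera_info(n); f=200/np.tan(np.radians(i["fovy"])/2)
    return np.array([[f,0,i["cx"]],[0,f,i["cy"]],[0,0,1]]),np.array(i["dist_coeffs"])
def ray(n,uv,T=None):
    k,dc=K(n); uv=np.array(uv,float).reshape(-1,1,2)
    p=cv2.undistortPoints(uv,k,dc).reshape(-1,2)
    d=np.c_[p,np.ones(len(p))]
    T=np.array(vision.camera_info(n)["T"]) if T is None else T
    return T[:3,3], d@T[:3,:3].T
def plane(n,uv,z,T=None):
    o,d=ray(n,uv,T); return o+d*((z-o[2])/d[:,2])[:,None]
def proj(n,P,T=None):
    k,dc=K(n); T=np.array(vision.camera_info(n)["T"]) if T is None else T
    Ti=np.linalg.inv(T); return cv2.projectPoints(np.array(P,float).reshape(-1,1,3),cv2.Rodrigues(Ti[:3,:3])[0],Ti[:3,3],k,dc)[0].reshape(-1,2)
def cloud(n,d,T):
    v,u=np.mgrid[0:400,0:640]; k,dc=K(n)
    p=cv2.undistortPoints(np.stack([u,v],-1).reshape(-1,1,2).astype(float),k,dc).reshape(-1,2)
    P=np.c_[p,np.ones(len(p))]*d.reshape(-1,1)
    return (P@T[:3,:3].T+T[:3,3]).reshape(400,640,3)
def snap(n,name):
    T=np.array(vision.camera_info(n)["T"]); p,d=vision.camera(n)
    cv2.imwrite(f"pics/{name}.png",p[:,:,::-1]); np.savez(f"pics/{name}.npz",p=p,d=d,T=T)
    return p,d,T
def down(yaw): # tool z down, tool x at angle yaw in world
    c,s=np.cos(yaw),np.sin(yaw)
    return R.from_matrix(np.array([[c,s,0],[s,-c,0],[0,0,-1]])).as_rotvec()
E
python3 - <<'E'
from h import *
names=dict(LFarL=(304,112),LFarR=(354,114),LNearL=(290,209),LNearR=(342,213))
P=plane("top",list(names.values()),0.03); print(np.round(P,3))
print("clip,knob",np.round(plane("top",[(298,154),(296,169)],0.07),3))
print("tray",np.round(plane("top",[(204,184),(239,184),(239,228),(203,228)],0.035),3))
T=np.array(vision.camera_info("wrist")["T"]); Tt=np.eye(4);Tt[:3,:3]=R.from_rotvec(arm.read_tcp_rot()).as_matrix();Tt[:3,3]=arm.read_tcp_pos()
print(np.round(np.linalg.inv(Tt)@T,4))
p=cv2.imread("pics/top0.png")[80:250,180:400]; cv2.imwrite("pics/topz.png",cv2.resize(p,None,fx=3.4,fy=3.4,interpolation=cv2.INTER_CUBIC))
E
```

```text
[[ 0.736  0.063  0.03 ]
 [ 0.733 -0.091  0.03 ]
 [ 0.436  0.098  0.03 ]
 [ 0.427 -0.06   0.03 ]]
clip,knob [[0.598 0.076 0.07 ]
 [0.552 0.08  0.07 ]]
tray [[0.505 0.362 0.035]
 [0.508 0.255 0.035]
 [0.374 0.25  0.035]
 [0.371 0.36  0.035]]
[[ 1.000e+00 -2.000e-04  1.000e-03  4.000e-04]
 [-1.000e-04  9.594e-01  2.822e-01 -7.190e-02]
 [-1.000e-03 -2.822e-01  9.594e-01 -1.425e-01]
 [ 0.000e+00  0.000e+00  0.000e+00  1.000e+00]]
```

View pics/topz.png

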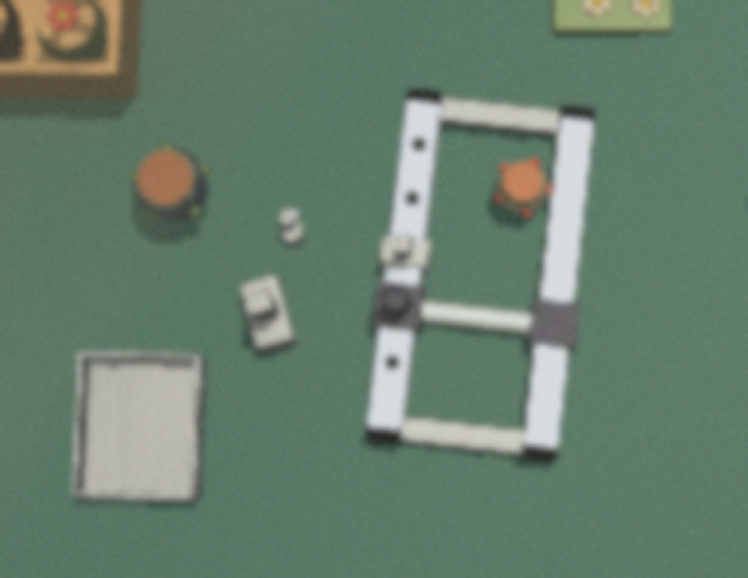

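Top zoom: the drilled rail is on the left (+y). The clip is at about (405,250), the knob at (397,303) and the bay pot at (522,185), with the tray at lower left and the two decoys at (265,315) and (290,225). Next I'll move the wrist camera over the clip and knob.

```bash
python3 - <<'E'
from h import *
y=np.radians(-96.7)
print(arm.solve_ik([0.575,0.078,0.27],down(y)))
arm.move_ptp([0.575,0.078,0.27],down(y)); print(arm.read_t(),arm.read_tcp_pos())
arm.hold(0.3)
snap("wrist","w1"); 
E
```

```text
[0.03193626 0.39496913 1.40502603 0.         1.34159749 1.71966964]
2.7833 [0.57511018 0.07736297 0.26996938]
```

View pics/w1.png

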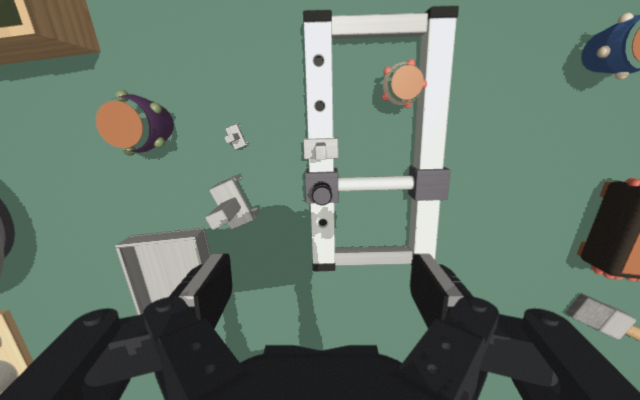

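The wrist view shows holes at (318,60), (320,105) and (323,222), clip tab near (320,152), knob top at (321,194). I'll refine these with masks.

```bash
cat > m.py <<'E'
from h import *
z=np.load("pics/w1.npz"); p,d,T=z["p"],z["d"],z["T"]
g=cv2.cvtColor(p,cv2.COLOR_RGB2GRAY)
def blob(cx,cy,r,thr):
    m=np.zeros_like(g); m[cy-r:cy+r+1,cx-r:cx+r+1]=(g[cy-r:cy+r+1,cx-r:cx+r+1]<thr)
    n,l,s,c=cv2.connectedComponentsWithStats(m); k=1+np.argmax(s[1:,4]); return c[k],s[k]
H=[]
for cx,cy in [(318,60),(320,105),(323,222)]:
    c,s=blob(cx,cy,9,100); H.append(c); print(c,s)
W=plane("wrist",H,0.03,T); print("holes",np.round(W,4))
print(np.linalg.norm(W[0]-W[1]),np.linalg.norm(W[0]-W[2]), np.degrees(np.arctan2(*(W[0]-W[2])[[1,0]])))
# fit
X=np.array([.11,.06,-.09]); yaw=np.arctan2(*(W[0]-W[2])[[1,0]])
ux=np.array([np.cos(yaw),np.sin(yaw)]); uy=np.array([-ux[1],ux[0]])
o=np.mean(W[:,:2]-X[:,None]*ux,0)-0.07*uy
print("ladder",o,np.degrees(yaw)); 
C=cloud("wrist",d,T)
L=(C[...,:2]-o)@np.stack([ux,uy],1)
zz=C[...,2]
for nm,x0,zlo,zhi in [("knob",-.04,.072,.085),("tab",.01,.070,.09),("rung",-.04,.036,.042)]:
    m=(abs(L[...,0]-x0)<.025)&(abs(L[...,1]-.07)<.025)&(zz>zlo)&(zz<zhi)
    q=L[m]; print(nm,m.sum(),q.min(0),q.max(0),np.median(zz[m]))
# projected predictions
def w(x,y,zc): a=o+x*ux+y*uy; return [a[0],a[1],zc]
pts=[w(.11,.07,.03),w(.06,.07,.03),w(-.09,.07,.03),w(-.04,.07,.077),w(.01,.07,.078)]
pts+= [w(.01+a*.008,.07+b*.006,.078) for a in(1,-1) for b in (1,-1)]+[w(-.04+a*.012,.07+b*.012,.077) for a,b in((1,0),(-1,0),(0,1),(0,-1))]
big=cv2.resize(p[120:240,260:380,::-1],None,fx=5,fy=5,interpolation=cv2.INTER_CUBIC)
for u,v in proj("wrist",pts,T): cv2.circle(big,(int((u-260+.5)*5),int((v-120+.5)*5)),3,(0,0,255),-1)
cv2.imwrite("pics/w1z.png",big)
m=(zz>.028)&(zz<.042)&(C[...,1]>.2)&(C[...,1]<.4)&(C[...,0]>.33)&(C[...,0]<.53)
print("tray rim part",C[m].min(0),C[m].max(0))
E
python3 m.py
```

```text
[318.04109589  60.26027397] [314  56   9  10  73]
[319.54285714 105.42857143] [315 101  10  10  70]
[322.44680851 222.14893617] [319 219   8   7  47]
holes [[0.7052 0.0649 0.03  ]
 [0.6558 0.069  0.03  ]
 [0.5076 0.0827 0.03  ]]
0.04958734215127085 0.1984046525486527 -5.147993793159918
ladder [0.59000832 0.00486158] -5.147993793159918
knob 330 [-0.05179775  0.05913656] [-0.02777132  0.08247917] 0.07368876619038203
tab 163 [0.00212457 0.06488072] [0.0175726  0.07627488] 0.07760027317980195
rung 625 [-0.05953424  0.05022807] [-0.01954801  0.09131291] 0.03875857563391161
tray rim part [0.39825381 0.20004549 0.02802278] [0.5280751  0.36563171 0.04198349]
```

```bash
sleep 3; python3 - <<'E'
from h import *
z=np.load("pics/top0.npz"); C=cloud("top",z["d"],z["T"])
m=(C[...,2]>.02)&(C[...,2]<.05)&(C[...,1]>.22)&(C[...,1]<.4)&(C[...,0]>.33)&(C[...,0]<.54)
q=C[m]; print(m.sum(),q.min(0),q.max(0)); print(cv2.minAreaRect(q[:,:2].astype(np.float32)))
E
```

```text
295 [0.38018077 0.25438625 0.02006213] [0.50771996 0.36772452 0.04458328]
((0.4440111815929413, 0.31105154752731323), (0.11304929107427597, 0.12763795256614685), 89.84416198730469)
```

View pics/w1z.png

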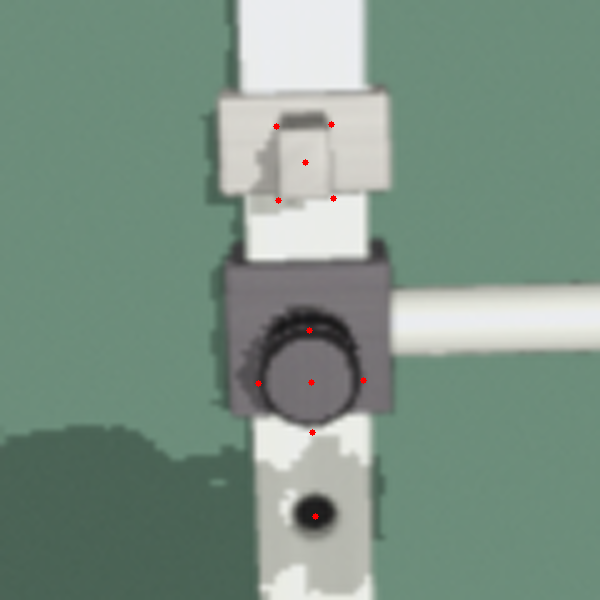

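Predicted and seen positions agree to about 1 mm: ladder at (0.590, 0.005), yaw −5.1°. Next is the clip.

```bash
cat >> h.py <<'E'
yaw=np.radians(-5.15); o=np.array([.5900,.0049]); ux=np.array([np.cos(yaw),np.sin(yaw)]); uy=np.array([-ux[1],ux[0]])
def w(x,y,z): a=o+x*ux+y*uy; return [a[0],a[1],z]
YT=yaw-np.pi/2
E
python3 - <<'E'
from h import *
arm.move_ptp(w(.0105,.07,.14),down(YT))
arm.movel(w(.0105,.07,.046),velocity=.1)
print(arm.read_t(),arm.read_wrist_force(),arm.read_tcp_pos(),w(.0105,.07,.046))
hand.clamp(70)
print(arm.read_t(),arm.read_wrist_force(),arm.read_tcp_pos(),arm.read_finger_gap())
snap("wrist","w2"); snap("scene","s2")
E
python3 - <<'E'
import cv2,numpy as np
a=cv2.imread("pics/w2.png");b=cv2.imread("pics/s2.png")[170:320,220:460]
a=cv2.resize(a,(480,300)); b=cv2.resize(b,(480,300)); cv2.imwrite("pics/c2.png",np.vstack([a,b]))
E
```

```text
4.825 [ 0.16671359 -0.94026193  0.44659751] [0.60715106 0.07368356 0.04662867] [np.float64(0.6067410557579092), np.float64(0.0736749013238883), 0.046]
5.4917 [-0.54816839  0.73492874  2.82657085] [0.60680651 0.07376216 0.04613369] 0.011348254225441397
```

View pics/c2.png

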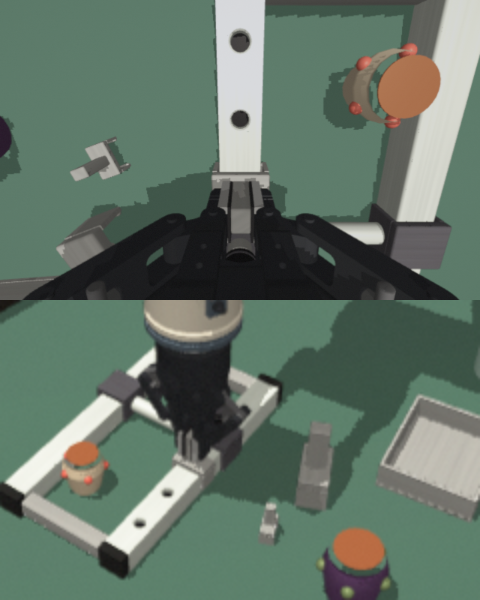

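The tab is between the pads (gap 11.3 mm), and the lateral force is small. Pulling straight up, then over to the tray.

```bash
python3 - <<'E'
from h import *
p=arm.read_tcp_pos()
for dz in (.006,.012,.03):
    arm.movel([p[0],p[1],p[2]+dz],velocity=.04); print(arm.read_wrist_force(),arm.read_finger_gap(),arm.read_tcp_pos()[2])
arm.movel([p[0],p[1],.18],velocity=.15)
print(arm.read_t(),arm.read_wrist_force(),arm.read_finger_gap())
arm.move_ptp([.45,.25,.20],down(YT)) 
T=np.array(vision.camera_info("wrist")["T"])
p,d,T=snap("wrist","w3"); C=cloud("wrist",d,T)
print(arm.read_t())
m=(C[...,2]>.028)&(C[...,2]<.045)&(C[...,1]>.22)&(C[...,1]<.42)&(C[...,0]>.34)&(C[...,0]<.56)
q=C[m]; print(m.sum(),q.min(0),q.max(0)); print(cv2.minAreaRect(q[:,:2].astype(np.float32)))
E
```

```text
[-0.72673923  0.83446237  7.10631128] 0.01065787958807432 0.052800014859400085
[-0.16219684  0.37018969 -0.70477385] 0.011141066642932214 0.058471092866434246
[-0.0826434  -0.38934595 -1.49256984] 0.011040853676834106 0.0762543185918763
7.6333 [-0.27720594 -1.13206099 -2.32372052] 0.01105056729071854
8.625
1830 [0.37985678 0.25536854 0.02803011] [0.50975417 0.36587193 0.03735787]
((0.44468650221824646, 0.31072959303855896), (0.11012483388185501, 0.12986454367637634), 89.71503448486328)
```

View pics/w3.png

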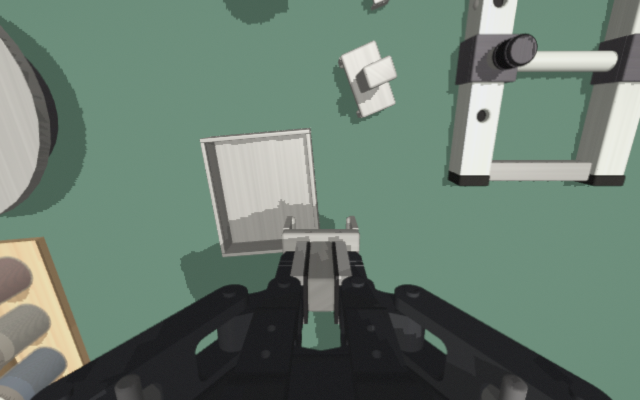

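The clip is held by the tab at (320,265). The tray has its rim corners at (205,140), (310,130) and (222,255), and its centre is at (0.445, 0.311). Lowering the clip into it.

```bash
python3 - <<'E'
from h import *
arm.movel([.4445,.3105,.12],velocity=.2)
arm.movel([.4445,.3105,.044],velocity=.1)
print(arm.read_wrist_force(),arm.read_finger_gap(),arm.read_tcp_pos())
hand.open_jaws(); print(arm.read_finger_gap(),arm.read_wrist_force())
arm.movel([.4445,.3105,.17],velocity=.15)
arm.move_ptp([.50,.18,.20],down(YT))
snap("wrist","w4"); print(arm.read_t())
E
```

```text
[ 0.90052938 -1.0261816  -1.12455104] 0.01063667183341876 [0.44486164 0.31064208 0.04455763]
0.08562486307476377 [-1.42779012 -0.04891873 -0.6017015 ]
12.5667
```

View pics/w4.png

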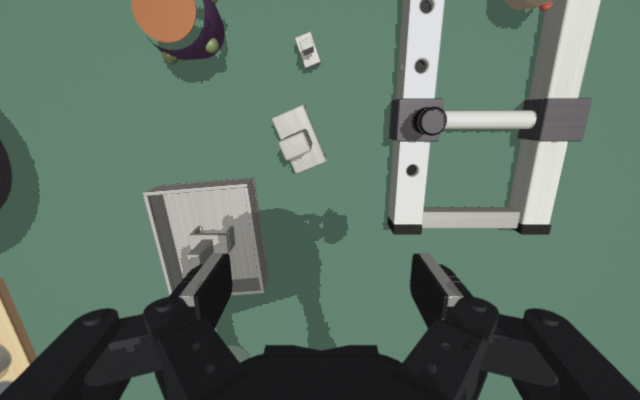

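The clip stands in the tray at about (207,243). Rechecking the knob from this picture, then gripping it.

```bash
python3 - <<'E'
from h import *
z=np.load("pics/w4.npz"); C=cloud("wrist",z["d"],z["T"]); L=(C[...,:2]-o)@np.stack([ux,uy],1); zz=C[...,2]
for zlo,zhi in((.070,.085),(.036,.042)):
    m=(abs(L[...,0]+.04)<.03)&(abs(L[...,1]-.07)<.025)&(zz>zlo)&(zz<zhi); q=L[m]; print(m.sum(),q.min(0),q.max(0),np.median(zz[m]))
arm.move_ptp(w(-.04,.07,.15),down(YT))
arm.movel(w(-.04,.07,.046),velocity=.1)
print(arm.read_wrist_force())
hand.clamp(60)
print(arm.read_t(),arm.read_wrist_force(),arm.read_tcp_pos(),arm.read_finger_gap())
snap("wrist","w5")
E
```

```text
698 [-0.0516575   0.05888554] [-0.02774131  0.08284339] 0.07379257251913454
1088 [-0.05887719  0.04969451] [-0.02066128  0.09170092] 0.03889507457819999
[ 0.47514016  0.15039283 -0.1213421 ]
14.9333 [0.11139772 5.26282781 6.50927953] [0.55683861 0.07871762 0.04641573] 0.022268431063896487
```

View pics/w5.png

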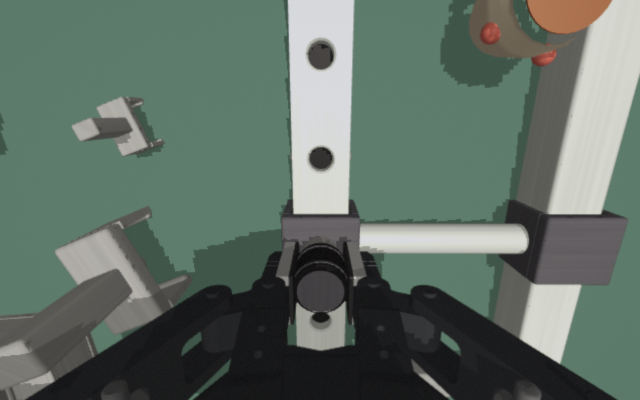

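The knob is gripped at (320,290), and the hole at (320,157) is now clear of the clip. Lifting.

```bash
python3 - <<'E'
from h import *
p=arm.read_tcp_pos()
arm.movel([p[0],p[1],p[2]+.0155],velocity=.04); arm.hold(.25)
print(arm.read_t(),arm.read_wrist_force(),arm.read_tcp_pos()-p,arm.read_finger_gap())
snap("wrist","w6"); snap("scene","s6")
E
python3 - <<'E'
import cv2,numpy as np
a=cv2.imread("pics/w6.png");b=cv2.imread("pics/s6.png")[170:320,220:460]
a=cv2.resize(a,(480,300)); b=cv2.resize(b,(480,300)); cv2.imwrite("pics/c6.png",np.vstack([a,b]))
E
```

```text
15.7833 [-1.18244565  3.91878178 -9.75909905] [-2.45519193e-04  6.01771833e-05  1.52611609e-02] 0.0222531532528722
```

View pics/c6.png

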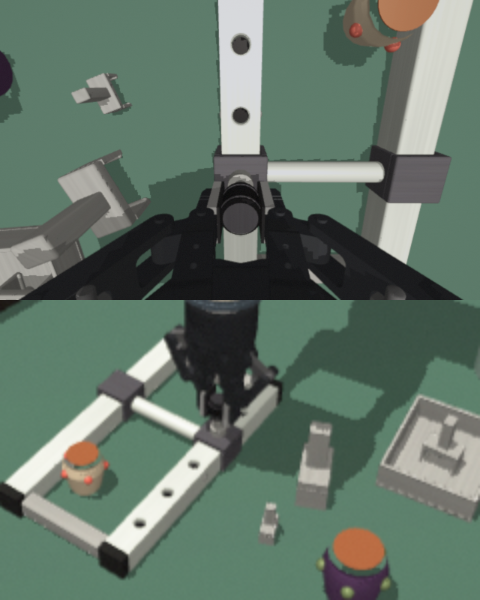

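The knob rose 15 mm with the steel stem showing under it, and the 9.8 N downward force matches the spring near the top. The scene picture shows the clip in the tray. Sliding 50 mm and lowering.

```bash
python3 - <<'E'
from h import *
p=arm.read_tcp_pos(); 
q=np.array(w(.010,.07,p[2])); print(q-p, np.dot((q-p)[:2],ux))
q=p+np.r_[ux*.05,0]
arm.movel(q,velocity=.05); arm.hold(.2)
print(arm.read_t(),arm.read_wrist_force(),arm.read_tcp_pos()-p,arm.read_finger_gap())
p,d,T=snap("wrist","w7"); C=cloud("wrist",d,T);L=(C[...,:2]-o)@np.stack([ux,uy],1); zz=C[...,2]
m=(abs(L[...,0]-.01)<.035)&(abs(L[...,1]+.07)<.03)&(zz>.036)&(zz<.042); a=L[m]; print("far sleeve",m.sum(),a.min(0),a.max(0))
E
```

```text
[ 0.04957836 -0.00504324  0.        ] 0.049830912459177645
17.2333 [  2.2131417    2.1768728  -10.33808157] [ 0.04982952 -0.00450845  0.00011102] 0.02237046838206383
far sleeve 4633 [-0.00993773 -0.09115868] [ 0.03071754 -0.04778938]
```

View pics/w7.png

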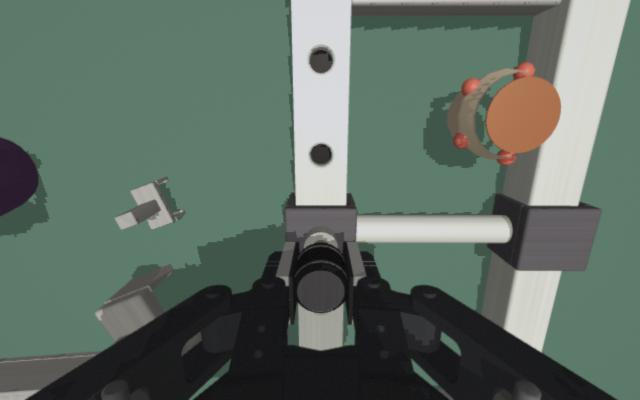

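The slide reads about 50 mm: the far sleeve spans −9.9 to +30.7 mm along the ladder. Lowering in steps while watching the force.

```bash
python3 - <<'E'
from h import *
p=arm.read_tcp_pos()
for dz in (.003,.006,.009,.012,.0153):
    arm.movel([p[0],p[1],p[2]-dz],velocity=.03); print(arm.read_wrist_force(),arm.read_tcp_pos()[2])
    if arm.read_wrist_force()[2]>8: break
arm.hold(.3); print(arm.read_t(),arm.read_wrist_force(),arm.read_tcp_pos(),arm.read_finger_gap())
E
```

```text
[ 0.41026782  2.6709788  -9.16423623] 0.05859713738370485
[ 0.2160237   2.55159592 -9.72343019] 0.05561375215930099
[ 0.27741986  2.08276749 -7.39452974] 0.05267383766635622
[ 0.22595839  1.85892185 -7.22669384] 0.049697965346199295
[ 1.36871867  2.72650257 -5.37329801] 0.04655459449883179
18.8417 [ 1.76299336  2.50570132 -6.73664841] [0.60665852 0.07426283 0.0465487 ] 0.022476944167711746
```

Fz follows the spring all the way down, so the pin is in the hole. The gripper is still carrying the spring's load, so I'll press down a little to seat it on the stop.

```bash
python3 - <<'E'
from h import *
p=arm.read_tcp_pos()
for i in range(1,7):
    arm.movel([p[0],p[1],p[2]-.0004*i],velocity=.01); f=arm.read_wrist_force(); print(f,arm.read_tcp_pos()[2])
    if f[2]>3: break
arm.hold(.3); print(arm.read_t(),arm.read_wrist_force(),arm.read_tcp_pos(),arm.read_finger_gap())
p,d,T=snap("wrist","w8"); C=cloud("wrist",d,T);L=(C[...,:2]-o)@np.stack([ux,uy],1); zz=C[...,2]
m=(abs(L[...,0]-.01)<.035)&(abs(L[...,1]+.07)<.03)&(zz>.036)&(zz<.042); a=L[m]; print("far sleeve",m.sum(),a.min(0),a.max(0))
m=(abs(L[...,0]-.01)<.03)&(abs(L[...,1]-.07)<.009)&(zz>.065)&(zz<.1); print("knob top",m.sum(),np.percentile(zz[m],[50,90,99]))
snap("scene","s8")
a=cv2.resize(cv2.imread("pics/w8.png"),(480,300)); b=cv2.resize(cv2.imread("pics/s8.png")[170:320,220:460],(480,300)); cv2.imwrite("pics/c8.png",np.vstack([a,b]))
E
```

```text
[0.01938301 2.39628444 2.38066097] 0.04649043274128348
[-1.04767075  2.19925641  8.65049174] 0.04638448162758904
19.6417 [0.9990702  2.21674311 8.25032964] [0.60708488 0.07426545 0.04636438] 0.02210595620748376
far sleeve 5573 [-0.00936815 -0.09161279] [ 0.03125761 -0.04736027]
knob top 2262 [0.07336858 0.07565446 0.07700089]
```

View pics/c8.png

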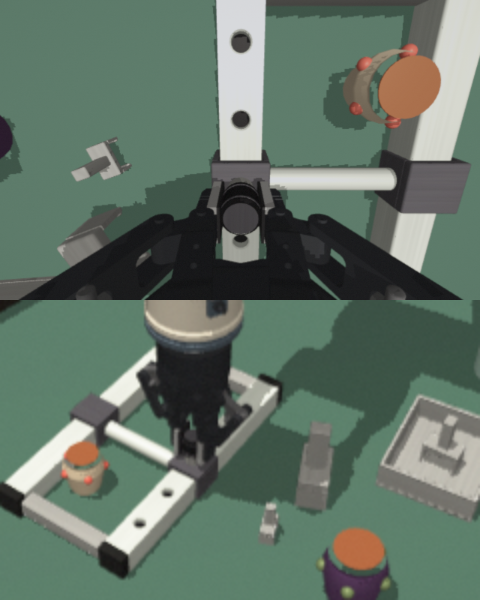

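The force reversed to +8 N within 0.1 mm, which is the hard stop. The knob top is at its starting height, and the sleeve and first hole show the slide has moved along. The clip is in the tray and the bay pot is untouched. Handing in.

```bash
python3 - <<'E'
from h import *
arm.sign_off(); print(arm.read_t())
E
```

```text
the job is handed in; nothing more can be done
the job is handed in; nothing more can be done
```

I pulled the middle-sized stop clip straight up off the rail and released it in the tray. I then lifted the lock knob 15 mm, slid the rung one hole along and lowered the pin home. The job is handed in at about 20 s of the 54 s, with the gripper still clamped on the knob; the hand-in reported no verdict.

**Last checks:**
- **Slide:** the gripper moved 50.0 mm along the rail. The far sleeve measured about 50 to 51 mm of travel, inside the 47 to 53 mm window.
- **Pin:** pressing down met a hard stop with +8 N. The knob top read 73.4 mm, against 73.7 mm at the start, so the pin is home. The camera depth reads the knob top about 3 mm low both times, so this check rests on the comparison.
- **Grip:** the grip was set to 60 N, and the finger gap on the 24 mm knob read 22.1 mm. I had no direct reading of the finger contact force.
- **Clip and bystanders:** the final pictures show the clip standing in the tray. The bay pot and purple pot look unmoved. The planter, blue pot, brush and jar were not in those views, so I didn't recheck them, but the arm did not work close to any of them.

No check failed. The first coarse yaw estimate from the top camera (−6.7°) disagreed with the hole fit from the wrist camera (−5.1°). I used the hole fit, which matched the clip and knob in the picture to about 1 mm.

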